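# Press the red-capped roll spindle into its stand

## Task

Set up the tape-roll stand: take the red-capped spindle out of its wooden block, feel for the plain blind bore in the top of the aluminium socket block on the stand, and press the spindle straight in until its collar sits flush on the block, then let go of it. Come down slowly and be gentle: never push on the stand with more than about 60 N, even for a moment. Leave the black-capped spindle, the brown tape roll and the clip tin where they are.

Things in the scene. Friction and masses are not known exactly. Their poses are not given: they have to be found in the camera images.
- spindle_red: Steel spindle with the red cap, 80 mm tall, about 0.2 kg. Origin: centre of the foot's underside, z up. From the foot up: round shank 20 mm diameter to z = 26 mm (edge broken by only 0.8 mm), collar 36 mm diameter to z = 31 mm, then a square grip 22 x 22 mm (sides along x and y) to z = 80 mm, the top 8 mm red. It stands in the pocket of its wooden block, foot 6 mm above the bench.
- spindle_black: The other spindle: the same but with a black cap and a 16 mm shank. It stands in a like wooden block at least 85 mm from the first one. Not to be moved. Origin: centre of the foot's underside.
- stand: The fixed roll stand: dark steel base plate 130 x 130 x 10 mm with an aluminium socket block 60 x 60 mm on it, whose flat top is 52 mm above the bench. In the middle of the block's top: a vertical bore, 22 mm diameter, sharp-edged, blind, 34.5 mm deep. Origin: centre of the base plate's underside, axes along its sides. A tall tape machine stands to its right: pass over it above 0.4 m.
- stand_top (a point): Point on the base plate's centre line at the level of the socket block's top, axes as the stand. The socket block is clamped on a cross slide that is not measured: its bore lies anywhere up to 4 mm from this point along x and up to 4 mm along y, and stays there under load. With the spindle seated its foot is 26 mm below this level. Touch it slower than 15 mm/s: faster gives a force spike.
- kraft_roll: Roll of brown tape standing flat, 70 mm diameter, 48 mm high; origin: centre of its underside. A bystander.
- clip_tin: Shallow open round tin of wire clips, 65 mm diameter, 28 mm high; origin: centre of its underside. A bystander.
- red_grip (a point): Point on the red-capped spindle's axis in its square grip, 58 mm above the foot: where to take it. Axes as the spindle.
- block_red: Wooden block 60 x 60 x 32 mm, fixed to the bench, with a round pocket (2 mm play all round the shank) in which the red-capped spindle stands, its collar on the block's top; lifted straight up by 30 mm it is clear. Origin: centre of the block's underside.
- bore_plunger (a point): Point on the same centre line 14 mm below the block's top, at the level of the stiff rubber-faced plunger inside the bore. The plunger takes about 10 N to push down and stays where it is pushed; the shank must drive it 12 mm down before the collar seats, so the spindle's weight alone does not seat it.

How it is judged:
By the outcome, as a careful person would: the job done as asked, in the order asked, and still so for the second after the job is handed in, with the robot touching nothing.
It also fails if it takes over 72 s, if anything falls off the work surface, if the arm or the gripper's body presses on something with over 40 N, if the wrist force passes 120 N, or if a joint passes its speed limit or range.

## Robot

A 6-joint arm with a two-finger parallel gripper is mounted at the origin on a cart in front of the work surface, level with it; the furniture and walls round the work are solid. World frame = base frame: x ahead of the robot, y to its left, z up, the work surface at z = 0. Lengths are in m, angles in degrees, forces in N, time in s.
With the tool pointing down it reaches from about 0.35 to 0.875 m from the base axis. Payload 4.2 kg.
Tool frame: the origin (TCP) lies midway between the tips of the shut fingers; the grasp point (between the pads) lies 19 mm behind it (r.pinch_z is the distance from the TCP to the grasp point, in m); z points along the fingers, y is the line along which they close (so a half turn about z gives the same grasp; the last joint's range is limited). The gripper opens to 87 mm and grips with 3 to 60 N. Pads are 19 mm wide; open, the fingers measure 117 mm over their backs; the gripper's body (75 mm by 190 mm) begins 51 mm behind the grasp point.
Start: joints at [87.697, 22.042, 0.453, 0, -68.411, -14.817], TCP at [0.184, 0.597, 0.223] pointing down, gripper open.
Joint ranges: [-179.83, 179.83], [-69.29, 118.12], [-61.27, 80.66], [-181.25, 117.63], [-171.15, -9.14], [-177.46, 177.46]. Speed limits (degrees/s): [159.86, 159.86, 180, 180, 180, 180].

## Interface

Orientations are given as a 3x3 rotation matrix whose columns are the frame's x, y, z axes.
In Python, from station import r, imaging, models gives the robot as it stands. The module is installed in compiled form; this text tells all that it offers.
- The arm moves only by the tool apply_moves, never from a script. Its argument "moves" is a list of rows, each a list of 2 entries, a list of its own where there are three numbers: the shift along the tool's x, y, z in m, then the turn about the tool's z in degrees. A call has 1 to 5 rows; each row shifts and turns the commanded pose from where the row before left it, along the tool's axes as they then stand; what a row does not reach is not made up. A row lasts 1/12 s, in which the tool goes at most 41.7 mm and 7.16 degrees, less where a joint would pass 70% of its speed; a pose out of reach is approached as far as the arm can. A call is refused whole if a number of a shift passes 0.0417 or a number of a turn 7.16, either way. A call with a gripper value outside its range is refused whole. "hand" is the finger opening in m, from 0 to 0.087, set as the call begins (left out, the last holds). The fingers move at their own pace and stop on an object; the grip force is fixed at half the most. Time passes only in rows, so rows that do not move let the fingers close. It gives the time, the measured TCP pose, the force, the opening and the grip force at its end, in the units of the state.
- r.sense(): the state, without advancing time (a new reading comes with each control period).
- imaging.capture(name): name is "scene" or "top" or "wrist"; returns a dict with "frame" (480x640x3 uint8, blue, green, red), "intrinsics" (3x3 intrinsics, pixels), "eye" and "orientation" of the camera in the world. Camera axes: x right, y down, z forward; pixel columns grow to the right and rows downward; lengths in m; the calibration is good to about 2 mm. A picture is of the moment at which its call begins. There is no depth.
- r.finish_job(): hands the job in; it is judged then, once.
Trained networks look in a picture, given as the dict that the camera call returned (one of the last four; its "shot" number tells which), for a name from the list of things; names that differ only in an ending like _2 or _b are one class to them, and where a whole thing is asked for, a point or a joint stands for the part that bears it (a point fixed in the world has none). Each returns a list of dicts, best first, with "confidence" (0 to 1); they miss things now and then, are a little off and sometimes report something else, mostly with a low value. They report only what shows in the picture. A call takes as long as a camera call.
- models.cut_out(picture, target): "region" (480x640 bool, what is visible of it) and "extent" ([left, top, width, height] as shares, 0 to 1, of the picture: columns of its width, rows of its height, round what is visible of it).
- models.place_of(picture, target): "at" ([column, row] as shares, 0 to 1, of the picture: columns of its width, rows of its height: a listed point, or the origin of a listed thing).
The state is a dict: "time_s": time; "joints": joint angles; "joint_velocities": joint speeds; "effort": joint torques, N m; "tcp_pos": TCP position; "ee_rot": TCP orientation; "wrist_force": force on the tool from outside, world axes, zero at the start; "moment": the same for the moment, N m; "gripper_width": opening from 0.0 (shut) to 1.0 (fully open); "gripper_force": force on a finger pad.
Only numpy, scipy, OpenCV 4.12 (cv2) and the standard library are available. Lean on these libraries where they do the work, as an engineer would, in place of code of your own. Each camera call takes 0.05 s, during which the arm holds its last target. There are 200 camera calls.

## Working session

There is one attempt and no reset: what is moved stays moved. The work goes in short steps, Python scripts to look and compute and a tool call to move; the robot and the scene stay as the last step left them, time stands still between calls to the robot, and variables do not carry over. Pictures are saved under pics/ and viewed, at most 10 in all, crops included, and the job is handed in when it is done.

Besides the shell and the picture viewer there is one more tool, called after "Emit:" as name(argument=value, ...) on one line, values as JSON. apply_moves: Moves the arm, as the interface text tells. Its arguments: {"type":"object","properties":{"moves":{"type":"array"},"hand":{"type":"number"}},"required":["moves"]}

```bash
mkdir -p pics; cat > h.py <<'E'
from station import r, imaging, models
import numpy as np, cv2
def ray(p,at):
    K=np.array(p["intrinsics"]);d=np.linalg.inv(K)@[at[0]*640,at[1]*480,1]
    return np.array(p["eye"]),np.array(p["orientation"])@d
def onz(p,at,z):
    e,d=ray(p,at);return e+d*(z-e[2])/d[2]
def proj(p,X):
    c=np.array(p["orientation"]).T@(np.array(X)-p["eye"]);u=np.array(p["intrinsics"])@c;return u[:2]/u[2]
E
python3 - <<'E'
from h import *
s=r.sense();print(s["time_s"],s["tcp_pos"],np.round(s["ee_rot"],3).tolist(),s["wrist_force"],s["gripper_width"],r.pinch_z)
Z=dict(spindle_red=.006,red_grip=.064,spindle_black=.006,stand=0,stand_top=.052,kraft_roll=0,clip_tin=0,block_red=0)
for n in("scene","top"):
    p=imaging.capture(n);cv2.imwrite(f"pics/{n}.png",p["frame"]);print(n,np.round(p["eye"],3),np.round(p["orientation"],2).tolist())
    for t,z in Z.items():
        for q in models.place_of(p,t)[:2]:print(t,round(q["confidence"],2),np.round(np.array(q["at"])*[640,480],1),np.round(onz(p,q["at"],z),4))
E
```

```text
0.0 [0.18378153 0.59674552 0.22146055] [[0.956, -0.295, -0.001], [-0.295, -0.956, -0.002], [0.0, 0.002, -1.0]] [-0.66003292 -0.31208358 -0.41003331] 0.9988179392314889 0.0187
scene [ 0.052 -0.006  0.732] [[0.47, -0.68, 0.56], [-0.88, -0.35, 0.3], [-0.01, -0.64, -0.77]]
spindle_red 0.59 [286.4 275. ] [0.4835 0.3064 0.006 ]
red_grip 0.88 [285.1 256.3] [0.483  0.3042 0.064 ]
spindle_black 0.58 [227.  249.5] [0.4826 0.4401 0.006 ]
spindle_black 0.33 [258.  342.1] [0.3421 0.2778 0.006 ]
stand 0.76 [438.9 292. ] [0.5826 0.0433 0.    ]
stand_top 0.63 [441.5 279.5] [0.5716 0.0445 0.052 ]
kraft_roll 0.88 [394.2 219.6] [0.7107 0.184  0.    ]
clip_tin 0.76 [259.7 341.7] [0.3464 0.2779 0.    ]
block_red 0.79 [289.1 269.6] [0.5002 0.3109 0.    ]
top [0.355 0.237 0.914] [[0.08, -0.97, 0.22], [-1.0, -0.08, 0.02], [0.0, -0.22, -0.97]]
spindle_red 0.63 [277.6 270.9] [0.4874 0.3083 0.006 ]
red_grip 0.54 [273.5 265.2] [0.4877 0.3115 0.064 ]
spindle_black 0.84 [203.5 267.5] [0.4824 0.4379 0.006 ]
stand 0.76 [432.6 233.6] [0.5788 0.0397 0.    ]
stand 0.56 [441.  225.4] [0.5952 0.0251 0.    ]
stand_top 0.93 [438.3 226.7] [0.5788 0.0417 0.052 ]
kraft_roll 0.69 [359.3 162.6] [0.7016 0.1789 0.    ]
clip_tin 0.89 [288.  356.1] [0.3448 0.2768 0.    ]
block_red 0.68 [275.1 268. ] [0.4931 0.3138 0.    ]
```

View pics/scene.png

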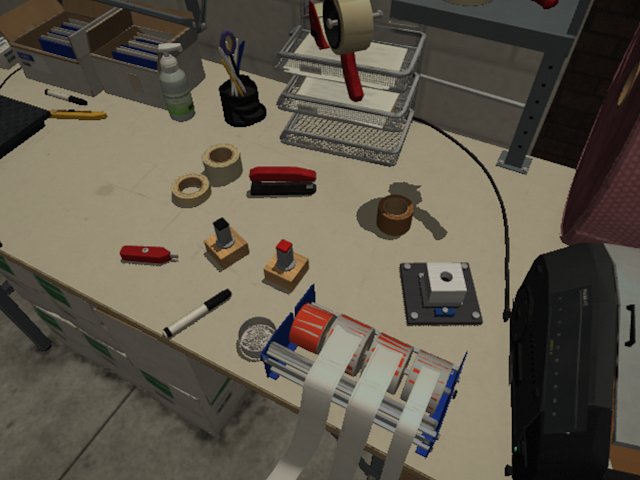

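View pics/top.png

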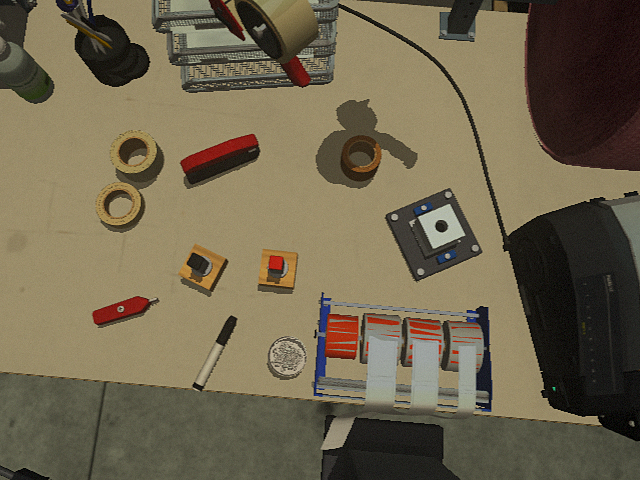

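The views show red spindle at scene (286,255), top (276,265); black at top (200,262); stand bore at top (441,226), scene (447,277). The tape dispenser lies near the stand. I'm moving over the red spindle.

Emit:
apply_moves(moves=[[[0.034,0.0173,0],0],[[0.034,0.0173,0],0],[[0.034,0.0173,0],0],[[0.034,0.0173,0],0],[[0.034,0.0173,0],0]], hand=0.087)

```text
time_s: 1.32
tcp_pos: [0.3219, 0.4633, 0.2228]
ee_rot: [[0.956, -0.294, 0.0], [-0.294, -0.956, 0.0], [0.0, -0.0, -1.0]]
wrist_force: [0.7, -0.1, 0.1]
gripper_width: 0.999
gripper_force: 0.0
```

Emit:
apply_moves(moves=[[[0.034,0.0173,0],0],[[0.034,0.0173,0],0],[[0.034,0.0173,0],0],[[0.034,0.0173,0],0],[[0,0,0],0]])

```text
time_s: 1.73
tcp_pos: [0.4338, 0.3543, 0.2227]
ee_rot: [[0.954, -0.3, 0.0], [-0.3, -0.954, -0.001], [0.001, 0.001, -1.0]]
wrist_force: [-0.6, -0.0, -0.0]
gripper_width: 0.998
gripper_force: 0.0
```

```bash
python3 - <<'E'
from h import *
s=r.sense();print(s["time_s"],s["tcp_pos"],np.round(s["ee_rot"],3).tolist(),s["joints"])
p=imaging.capture("wrist");cv2.imwrite("pics/w1.png",p["frame"]);print(p["eye"],np.round(p["orientation"],2).tolist())
for t,z in dict(spindle_red=.006,red_grip=.064,block_red=0).items():
    for q in models.place_of(p,t)[:2]:print(t,round(q["confidence"],2),np.round(np.array(q["at"])*[640,480],1),np.round(onz(p,q["at"],z),4))
# bore: dark hole near stand in scene and top
for n,c in(("top",(441,226)),("scene",(447,277))):
    p=imaging.capture(n);x,y=c;f=p["frame"][y-16:y+17,x-16:x+17].max(2)
    m=(f<110).astype(np.uint8);k,l,st,ce=cv2.connectedComponentsWithStats(m)
    for i in range(1,k):
        if 20<st[i,4]<300:
            a=(ce[i]+[x-16,y-16]+.5)/[640,480];print(n,st[i],onz(p,a,.052))
    q=models.cut_out(p,"spindle_red")
    cv2.imwrite(f"pics/b_{n}.png",cv2.resize(p["frame"][y-30:y+30,x-40:x+40],None,fx=5,fy=5))
E
```

```text
1.7333 [0.43382415 0.35432185 0.22271122] [[0.954, -0.3, 0.0], [-0.3, -0.954, -0.001], [0.001, 0.001, -1.0]] [ 5.58466862e+01  1.57393616e+01 -8.81710765e+00  5.88979392e-02
 -6.54781875e+01  1.66569308e+01]
[0.5000076  0.33378745 0.38474055] [[-0.3, -0.92, -0.24], [-0.95, 0.29, 0.07], [0.0, 0.25, -0.97]]
spindle_red 0.97 [345.7 151.1] [0.4929 0.3082 0.006 ]
red_grip 0.93 [347.1 155.6] [0.4898 0.3121 0.064 ]
block_red 0.63 [344.6 154.5] [0.4897 0.31   0.    ]
top [29  0  4  8 21] [0.60548427 0.01173642 0.052     ]
top [ 10  10  13  12 118] [0.58021763 0.03643157 0.052     ]
top [ 0 23  5 10 28] [0.55544211 0.06047766 0.052     ]
top [24 29  9  4 23] [0.55557013 0.0136775  0.052     ]
scene [10 11 11 10 89] [0.58091607 0.0387165  0.052     ]
scene [ 0 30 33  3 75] [0.55086909 0.02475535 0.052     ]
```

View pics/w1.png

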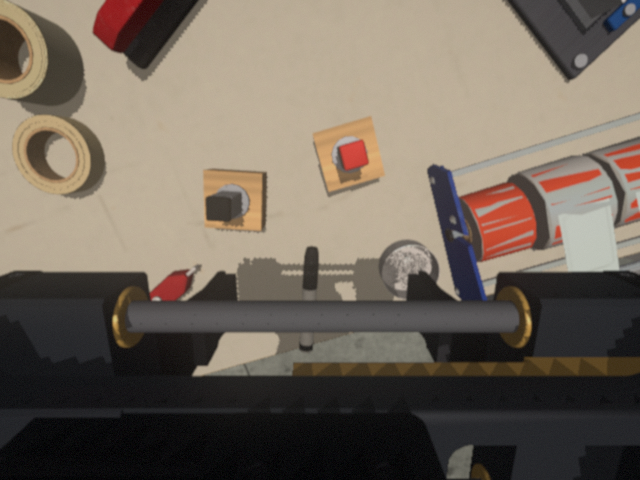

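The wrist view shows the red cap at (353,154), rotated about 14° in the image. The fingers are low and the way is free. Next: measure the cap on its plane (z=0.086).

```bash
cat >> h.py <<'E'
def cap(p,c,w=35):
    x,y=c;f=cv2.cvtColor(p["frame"],cv2.COLOR_BGR2HSV)[y-w:y+w,x-w:x+w]
    out=[]
    for v in(90,170):
        m=(((f[...,0]<8)|(f[...,0]>172))&(f[...,1]>150)&(f[...,2]>v)).astype(np.uint8)
        k,l,st,ce=cv2.connectedComponentsWithStats(m)
        if k<2: continue
        i=1+np.argmax(st[1:,4]);yy,xx=np.nonzero(l==i)
        P=np.array([onz(p,((a+x-w+.5)/640,(b+y-w+.5)/480),.086)[:2] for a,b in zip(xx,yy)],np.float32)
        out.append((v,len(xx),np.round(P.mean(0),4),cv2.minAreaRect(P*1000)))
    return out
E
python3 - <<'E'
from h import *
p=imaging.capture("wrist")
for o in cap(p,(353,154)):print(o)
f=p["frame"][130:180,325:380];cv2.imwrite("pics/c.png",cv2.resize(f,None,fx=8,fy=8,interpolation=0))
print(p["frame"][154,340:372,2])
p=imaging.capture("top")
for o in cap(p,(276,264),16):print(o)
E
```

```text
(90, 610, array([0.4889, 0.3079], dtype=float32), ((488.776611328125, 307.9682922363281), (21.103740692138672, 20.16046714782715), 89.40164947509766))
(170, 570, array([0.4892, 0.3074], dtype=float32), ((489.0567932128906, 307.4866027832031), (20.175382614135742, 19.821094512939453), 88.52674102783203))
[162 129 109  98  86  80  86 120 164 191 205 206 207 208 208 206 205 207
 206 204 205 205 204 203 202 203 203 200 201 200 198 196]
(90, 132, array([0.491 , 0.3054], dtype=float32), ((490.6054992675781, 306.1443176269531), (16.18686294555664, 20.854312896728516), 4.889065265655518))
(170, 116, array([0.4912, 0.3059], dtype=float32), ((490.81048583984375, 306.30841064453125), (19.514280319213867, 15.821035385131836), 87.58181762695312))
```

View pics/c.png

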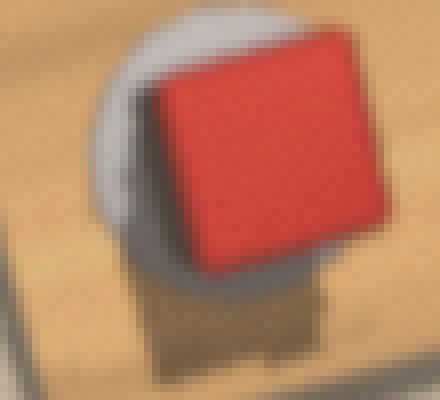

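The crop shows the red cap clearly, with yaw about -1°. I'll turn the tool to about +89° so the gripper's long side and camera stay clear of the tape machine.

Emit:
apply_moves(moves=[[[0,0,0],-7.1],[[0,0,0],-7.1],[[0,0,0],-7.1],[[0,0,0],-7.1],[[0,0,0],-7.1]])

```text
time_s: 2.65
tcp_pos: [0.4302, 0.3589, 0.2226]
ee_rot: [[0.947, 0.322, 0.0], [0.322, -0.947, 0.0], [0.0, -0.0, -1.0]]
wrist_force: [-0.3, -0.3, -0.1]
gripper_width: 1.002
gripper_force: 0.0
```

Emit:
apply_moves(moves=[[[0,0,0],-7.1],[[0,0,0],-7.1],[[0,0,0],-7.1],[[0,0,0],-7.1],[[0,0,0],-7.1]])

```text
time_s: 3.07
tcp_pos: [0.4302, 0.3588, 0.2226]
ee_rot: [[0.584, 0.812, 0.0], [0.812, -0.584, -0.0], [-0.0, 0.0, -1.0]]
wrist_force: [0.7, -0.6, 0.9]
gripper_width: 0.998
gripper_force: 0.0
```

Emit:
apply_moves(moves=[[[0,0,0],-7.1],[[0,0,0],-7.1],[[0,0,0],-7.1],[[0,0,0],-7.1],[[0,0,0],-7.1]])

```text
time_s: 3.48
tcp_pos: [0.4302, 0.3588, 0.2226]
ee_rot: [[0.004, 1.0, 0.0], [1.0, -0.004, 0.0], [0.0, 0.0, -1.0]]
wrist_force: [-0.3, -0.1, -0.3]
gripper_width: 1.002
gripper_force: 0.0
```

Emit:
apply_moves(moves=[[[-0.025,0.027,0],0],[[-0.022,0.028,0],0],[[0,0,0],0],[[0,0,0],0]])

```text
time_s: 3.82
tcp_pos: [0.4857, 0.3101, 0.2222]
ee_rot: [[0.013, 1.0, -0.0], [1.0, -0.013, -0.0], [-0.0, -0.0, -1.0]]
wrist_force: [0.4, -0.9, -1.1]
gripper_width: 0.999
gripper_force: 0.0
```

```bash
python3 - <<'E'
from h import *
s=r.sense();print(s["time_s"],s["tcp_pos"],np.round(s["ee_rot"],3).tolist(),np.round(s["joints"]))
p=imaging.capture("wrist");cv2.imwrite("pics/w2.png",p["frame"]);c=proj(p,[.489,.3075,.086]);print(p["eye"],c)
for o in cap(p,c.astype(int)):print(o)
q=models.place_of(p,"red_grip")
if q:print(q[0]["confidence"],onz(p,q[0]["at"],.064))
t=imaging.capture("top")
for px in((505,245),(505,235),(390,295),(320,295)):print(px,onz(t,(px[0]/640,px[1]/480),0),onz(t,(px[0]/640,px[1]/480),.15))
E
```

```text
3.8167 [0.48571115 0.31014242 0.22223888] [[0.013, 1.0, -0.0], [1.0, -0.013, -0.0], [-0.0, -0.0, -1.0]] [ 49.  17.  -7.  -0. -66. 131.]
[0.48683416 0.37957054 0.38422746] [324.8371864 233.7194655]
(90, 419, array([0.4898, 0.3085], dtype=float32), ((489.6329650878906, 308.0799255371094), (19.461992263793945, 18.15866470336914), 89.24419403076172))
0.86 [0.48487724 0.30881286 0.064     ]
(505, 245) [ 0.56897865 -0.08943565  0.        ] [ 0.53381061 -0.03585415  0.15      ]
(505, 235) [ 0.58726431 -0.08938085  0.        ] [ 0.54909659 -0.03580834  0.15      ]
(390, 295) [0.46286108 0.10982733 0.        ] [0.44510119 0.13072056 0.15      ]
(320, 295) [0.4525031  0.23117676 0.        ] [0.43644239 0.23216311 0.15      ]
```

View pics/w2.png

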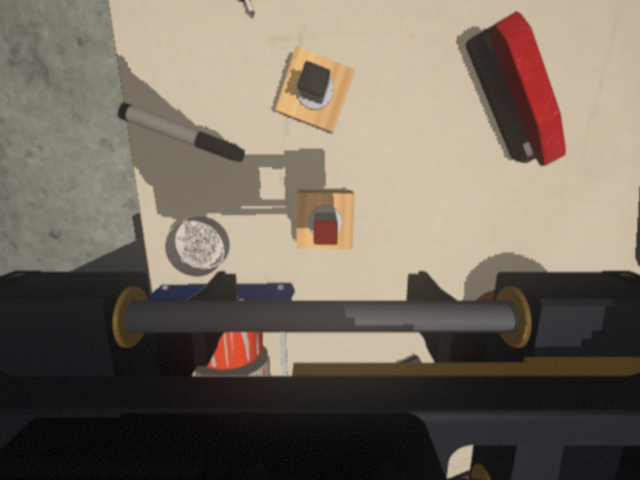

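The wrist view shows the red cap at (325,232), square to the image and between the fingers. Descending.

Emit:
apply_moves(moves=[[[-0.002,0.0035,0.036],0],[[0,0,0.038],0],[[0,0,0.038],0],[[0,0,0.028],0],[[0,0,0],0]])

```text
time_s: 4.38
tcp_pos: [0.4843, 0.3065, 0.0765]
ee_rot: [[0.01, 1.0, -0.01], [1.0, -0.01, -0.009], [-0.009, -0.01, -1.0]]
wrist_force: [-0.7, -0.9, 0.2]
gripper_width: 1.005
gripper_force: 0.0
```

```bash
python3 - <<'E'
from h import *
s=r.sense();print(s["time_s"],s["tcp_pos"],s["wrist_force"])
p=imaging.capture("wrist");cv2.imwrite("pics/w3.png",p["frame"])
q=models.place_of(p,"red_grip")
if q:print(q[0]["confidence"],onz(p,q[0]["at"],.064))
c=proj(p,[.489,.308,.086]);print(c,cap(p,c.astype(int)))
E
```

```text
4.3833 [0.48428321 0.30648673 0.07651685] [-0.7038757  -0.9059176   0.23867244]
0.77 [0.48719703 0.31019282 0.064     ]
[330.51661929 296.16124146] [(90, 1252, array([0.4897, 0.3129], dtype=float32), ((489.91827392578125, 312.9414367675781), (14.484855651855469, 21.2058048248291), 89.57935333251953)), (170, 914, array([0.4909, 0.3123], dtype=float32), ((490.9141540527344, 312.18585205078125), (11.92716121673584, 18.288358688354492), 89.5865249633789))]
```

Emit:
apply_moves(moves=[[[0,0,0],0],[[0,0,0],0]])

```text
time_s: 4.65
tcp_pos: [0.4897, 0.3104, 0.0852]
ee_rot: [[0.01, 1.0, 0.004], [1.0, -0.01, 0.004], [0.004, 0.004, -1.0]]
wrist_force: [0.0, 0.2, 0.2]
gripper_width: 1.0
gripper_force: 0.0
```

View pics/w3.png

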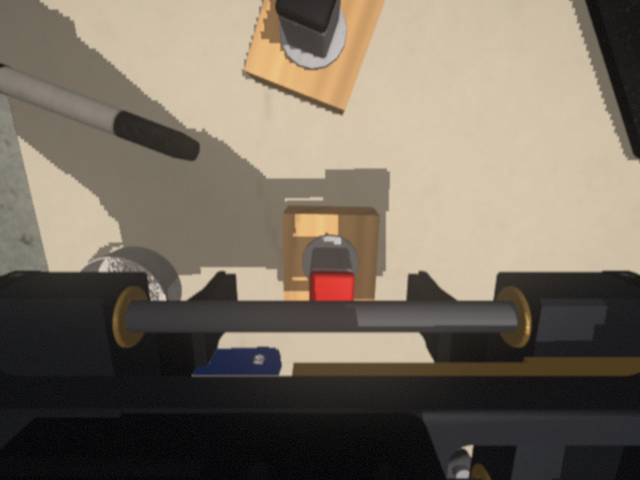

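Cap at (332,287), centred between the fingers (235..410 → centre ~323, roughly). Going down the rest.

Emit:
apply_moves(moves=[[[-0.002,0,0.013],0],[[0,0,0.013],0],[[0,0,0.013],0],[[0,0,0],0],[[0,0,0],0]])

```text
time_s: 5.07
tcp_pos: [0.489, 0.3073, 0.0448]
ee_rot: [[0.01, 1.0, 0.001], [1.0, -0.01, 0.001], [0.001, 0.001, -1.0]]
wrist_force: [-0.1, -0.7, -0.2]
gripper_width: 1.001
gripper_force: 0.0
```

Emit:
apply_moves(moves=[[[0,0,0],0],[[0,0,0],0]])

```text
time_s: 5.23
tcp_pos: [0.4893, 0.3076, 0.0452]
ee_rot: [[0.011, 1.0, 0.002], [1.0, -0.011, 0.002], [0.002, 0.002, -1.0]]
wrist_force: [0.3, 0.6, 0.9]
gripper_width: 1.002
gripper_force: 0.0
```

Close.

Emit:
apply_moves(moves=[[[0,0,0],0],[[0,0,0],0],[[0,0,0],0],[[0,0,0],0],[[0,0,0],0]], hand=0.0)

```text
time_s: 5.65
tcp_pos: [0.4885, 0.3068, 0.0436]
ee_rot: [[0.011, 1.0, 0.0], [1.0, -0.011, 0.0], [0.0, 0.0, -1.0]]
wrist_force: [-0.2, -0.2, 0.2]
gripper_width: 0.712
gripper_force: 0.0
```

Emit:
apply_moves(moves=[[[0,0,0],0],[[0,0,0],0],[[0,0,0],0],[[0,0,0],0],[[0,0,0],0]])

```text
time_s: 6.07
tcp_pos: [0.4885, 0.3068, 0.0435]
ee_rot: [[0.011, 1.0, -0.0], [1.0, -0.011, -0.0], [-0.0, -0.0, -1.0]]
wrist_force: [0.4, 0.5, 0.1]
gripper_width: 0.323
gripper_force: 0.0
```

Emit:
apply_moves(moves=[[[0,0,0],0],[[0,0,0],0],[[0,0,0],0],[[0,0,0],0],[[0,0,0],0]])

```text
time_s: 6.48
tcp_pos: [0.4886, 0.3069, 0.0436]
ee_rot: [[0.011, 1.0, 0.0], [1.0, -0.011, 0.0], [0.0, 0.0, -1.0]]
wrist_force: [1.1, -0.1, -0.5]
gripper_width: 0.255
gripper_force: 30.0
```

Emit:
apply_moves(moves=[[[0,0,-0.006],0],[[0,0,-0.012],0],[[0,0,-0.02],0],[[0,0,-0.03],0],[[0,0,-0.03],0]])

```text
time_s: 6.9
tcp_pos: [0.4875, 0.3059, 0.1417]
ee_rot: [[0.011, 1.0, -0.003], [1.0, -0.011, -0.002], [-0.002, -0.003, -1.0]]
wrist_force: [-0.1, -0.1, -1.2]
gripper_width: 0.252
gripper_force: 30.0
```

Emit:
apply_moves(moves=[[[0,0,-0.02],0],[[0,0,0],0],[[0,0,0],0],[[0,0,0],0],[[0,0,0],0]])

```text
time_s: 7.32
tcp_pos: [0.4874, 0.3059, 0.1596]
ee_rot: [[0.011, 1.0, -0.003], [1.0, -0.011, -0.003], [-0.003, -0.003, -1.0]]
wrist_force: [-0.2, 0.9, -1.8]
gripper_width: 0.25
gripper_force: 30.0
```

Gripped (22 mm, 30 N). Moving toward the stand, stopping about 35 mm short to look with the wrist camera.

Emit:
apply_moves(moves=[[[-0.02,0.008,-0.01],0],[[-0.034,0.0139,0],0],[[-0.034,0.0139,0],0],[[-0.034,0.0139,0],0],[[-0.034,0.0139,0],0]])

```text
time_s: 7.73
tcp_pos: [0.5499, 0.1484, 0.1699]
ee_rot: [[0.01, 1.0, -0.003], [1.0, -0.01, -0.002], [-0.002, -0.003, -1.0]]
wrist_force: [1.2, 0.2, -1.6]
gripper_width: 0.251
gripper_force: 30.0
```

Emit:
apply_moves(moves=[[[-0.034,0.0139,0],0],[[-0.034,0.0139,0],0],[[-0.012,0.006,0],0],[[0,0,0],0],[[0,0,0],0]])

```text
time_s: 8.15
tcp_pos: [0.5828, 0.069, 0.17]
ee_rot: [[0.013, 1.0, -0.003], [1.0, -0.013, -0.001], [-0.001, -0.003, -1.0]]
wrist_force: [-1.2, 1.3, -2.4]
gripper_width: 0.25
gripper_force: 30.0
```

Emit:
apply_moves(moves=[[[0,0,0],0],[[0,0,0],0],[[0,0,0],0],[[0,0,0],0]])

```text
time_s: 8.48
tcp_pos: [0.5831, 0.0708, 0.1716]
ee_rot: [[0.009, 1.0, 0.0], [1.0, -0.009, 0.0], [0.0, 0.0, -1.0]]
wrist_force: [0.1, 1.0, -3.1]
gripper_width: 0.247
gripper_force: 30.0
```

```bash
python3 - <<'E'
from h import *
s=r.sense();print(s["time_s"],s["tcp_pos"],np.round(s["ee_rot"],3).tolist(),s["wrist_force"],np.round(s["joints"]))
p=imaging.capture("wrist");cv2.imwrite("pics/w4.png",p["frame"]);print(p["eye"])
q=models.place_of(p,"stand_top")
if q:print(q[0]["confidence"],onz(p,q[0]["at"],.052))
print(proj(p,[.5805,.0375,.052]), proj(p,[*s["tcp_pos"][:2],s["tcp_pos"][2]-.0376]))
E
```

```text
8.4833 [0.58307666 0.07079487 0.17159303] [[0.009, 1.0, 0.0], [1.0, -0.009, 0.0], [0.0, 0.0, -1.0]] [ 0.08009728  1.02479825 -3.06401036] [ 23.  21.  -9.  -0. -60. 157.]
[0.58387408 0.14016785 0.33357792]
[318.55448188 272.25908094] [321.0640104  267.05962388]
```

View pics/w4.png

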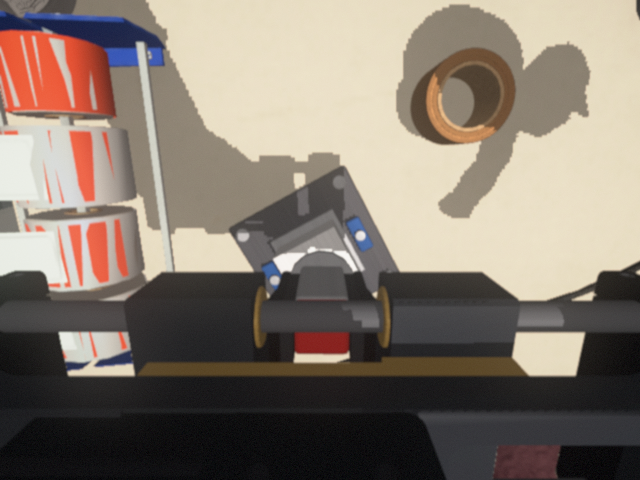

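This view shows the held spindle's collar at (323,270) covering the bore. I'll step sideways so the wrist camera sees the bore next to the spindle.

Emit:
apply_moves(moves=[[[-0.014,-0.03,0],0],[[-0.014,-0.025,0],0],[[0,0,0],0],[[0,0,0],0],[[0,0,0],0]])

```text
time_s: 9.0
tcp_pos: [0.5287, 0.0427, 0.1723]
ee_rot: [[0.01, 1.0, 0.002], [1.0, -0.01, 0.0], [0.0, 0.002, -1.0]]
wrist_force: [1.4, -0.2, -2.0]
gripper_width: 0.248
gripper_force: 30.0
```

Emit:
apply_moves(moves=[[[0,0,0],0],[[0,0,0],0],[[0,0,0],0]])

```text
time_s: 9.25
tcp_pos: [0.5286, 0.0427, 0.1714]
ee_rot: [[0.011, 1.0, 0.0], [1.0, -0.011, 0.0], [0.0, 0.0, -1.0]]
wrist_force: [0.5, 0.4, -1.8]
gripper_width: 0.251
gripper_force: 30.0
```

```bash
python3 - <<'E'
from h import *
s=r.sense();print(s["time_s"],s["tcp_pos"],np.round(s["ee_rot"],3).tolist(),s["wrist_force"],np.round(s["joints"]))
p=imaging.capture("wrist");cv2.imwrite("pics/w5.png",cv2.resize(p["frame"][170:310,240:500],None,fx=3,fy=3));print(p["eye"],np.round(p["orientation"],3).tolist())
np.save("w5.npy",p,allow_pickle=True)
print(proj(p,[.5805,.0375,.052]), proj(p,[*s["tcp_pos"][:2],s["tcp_pos"][2]-.0376]))
E
```

```text
9.25 [0.52863295 0.04270006 0.17141294] [[0.011, 1.0, 0.0], [1.0, -0.011, 0.0], [0.0, 0.0, -1.0]] [ 0.5201236   0.43645456 -1.79866271] [ 22.  15. -17.   0. -57. 157.]
[0.52950674 0.11207426 0.33338047] [[1.0, -0.011, -0.002], [-0.011, -0.967, -0.255], [0.001, 0.255, -0.967]]
[381.82102604 240.67620281] [321.09376447 267.04553628]
```

View pics/w5.png

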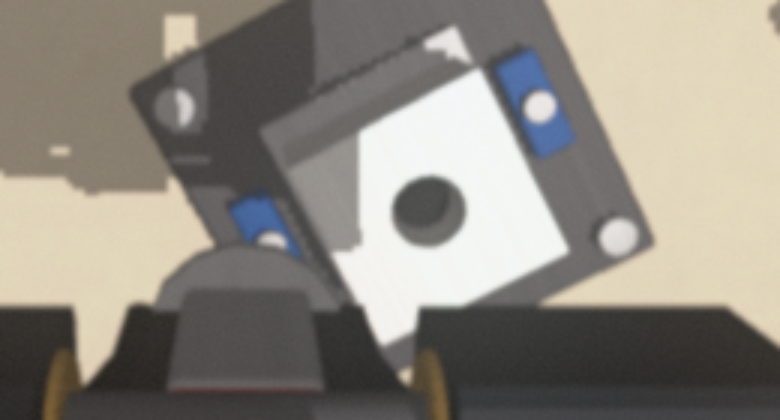

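The bore is clear at pixel (383,240); collar top edge at about (323,252). Fit both with one calibration.

```bash
python3 - <<'E'
from h import *
p=np.load("w5.npy",allow_pickle=True).item();T=np.array([.52863,.04270,.17141])
g=cv2.cvtColor(p["frame"],cv2.COLOR_BGR2GRAY)
S=4;cr=g[215:266,355:412];b=cv2.resize(cr,None,fx=S,fy=S,interpolation=cv2.INTER_CUBIC)
for th in(140,170,200):
    k,l,st,ce=cv2.connectedComponentsWithStats((b<th).astype(np.uint8))
    i=l[int((240.3-215)*S),int((383-355)*S)]
    cs=max(cv2.findContours((l==i).astype(np.uint8),0,1)[0],key=cv2.contourArea)[:,0]
    P=np.array([onz(p,((355+(x+.5)/S)/640,(215+(y+.5)/S)/480),.052)[:2] for x,y in cs],np.float32)
    print(th,cv2.minEnclosingCircle(P*1000),st[i][2:],cv2.fitEllipse(P*1000)[:2])
# collar: predicted arcs (lower rim z=-.0116, upper -.0066) extents vs picture
from h import proj
for dz in(-.0066,-.0116):
    A=np.linspace(0,2*np.pi,181);Q=np.array([proj(p,T+[.018*np.cos(a),.018*np.sin(a),dz]) for a in A])
    print(dz,"top row",Q[:,1].min(),"cols",Q[:,0].min(),Q[:,0].max(), "ctr",proj(p,T+[0,0,dz]),"px/m",(proj(p,T+[.01,0,dz])-proj(p,T+[0,0,dz]))[0]*100)
print([list(g[248:258,c]) for c in(322,323)]);
for rr in (262,265,268):print(rr,list(g[rr,286:300]),list(g[rr,346:362]))
E
```

```text
140 ((581.42236328125, 37.74523162841797), 10.207626342773438) [  95   91 6710] ((581.45458984375, 37.66975021362305), (19.751008987426758, 20.07670783996582))
170 ((581.4202270507812, 37.686832427978516), 10.60150146484375) [  98   95 7268] ((581.4625854492188, 37.599395751953125), (20.630962371826172, 20.835174560546875))
200 ((581.447265625, 37.59719467163086), 10.955483436584473) [ 102   98 7801] ((581.4613647460938, 37.55971908569336), (21.419382095336914, 21.562877655029297))
-0.0066 top row 253.83193477003272 cols 287.1674153659802 354.94194674416633 ctr [321.05907387 286.25971115] px/m 1882.2110588569956
-0.0116 top row 251.08994867793302 cols 288.0567513942024 354.06422118676574 ctr [321.06455649 282.74040918] px/m 1833.1527240495973
[[np.uint8(92), np.uint8(89), np.uint8(87), np.uint8(90), np.uint8(97), np.uint8(107), np.uint8(112), np.uint8(112), np.uint8(113), np.uint8(110)], [np.uint8(95), np.uint8(88), np.uint8(86), np.uint8(86), np.uint8(98), np.uint8(108), np.uint8(113), np.uint8(114), np.uint8(111), np.uint8(112)]]
262 [np.uint8(214), np.uint8(214), np.uint8(214), np
[... 597 characters left out ...]
np.uint8(110)] [np.uint8(109), np.uint8(109), np.uint8(97), np.uint8(94), np.uint8(90), np.uint8(84), np.uint8(79), np.uint8(81), np.uint8(99), np.uint8(138), np.uint8(191), np.uint8(230), np.uint8(240), np.uint8(242), np.uint8(242), np.uint8(242)]
268 [np.uint8(215), np.uint8(215), np.uint8(215), np.uint8(216), np.uint8(214), np.uint8(197), np.uint8(156), np.uint8(121), np.uint8(108), np.uint8(111), np.uint8(112), np.uint8(110), np.uint8(109), np.uint8(108)] [np.uint8(111), np.uint8(113), np.uint8(113), np.uint8(109), np.uint8(100), np.uint8(96), np.uint8(96), np.uint8(101), np.uint8(97), np.uint8(98), np.uint8(114), np.uint8(155), np.uint8(209), np.uint8(236), np.uint8(242), np.uint8(243)]
```

Emit:
apply_moves(moves=[[[-0.003,0.027,0],0],[[-0.0022,0.0245,0],0],[[0,0,0.025],0],[[0,0,0.025],0],[[0,0,0.018],0]])

```text
time_s: 9.72
tcp_pos: [0.5791, 0.0364, 0.1012]
ee_rot: [[0.012, 1.0, -0.002], [1.0, -0.012, -0.0], [-0.0, -0.002, -1.0]]
wrist_force: [-0.6, 0.3, -3.0]
gripper_width: 0.25
gripper_force: 30.0
```

Emit:
apply_moves(moves=[[[0,0,0],0],[[0,0,0],0],[[0,0,0],0],[[0,0,0],0],[[0,0,0],0]])

```text
time_s: 10.13
tcp_pos: [0.5804, 0.0369, 0.1052]
ee_rot: [[0.011, 1.0, 0.003], [1.0, -0.011, 0.001], [0.001, 0.003, -1.0]]
wrist_force: [0.1, -0.6, -2.2]
gripper_width: 0.249
gripper_force: 30.0
```

```bash
python3 - <<'E'
from h import *
s=r.sense();print(s["time_s"],s["tcp_pos"],np.round(s["ee_rot"],4).tolist(),s["wrist_force"],s["moment"])
for n in("scene","top"):
    p=imaging.capture(n);x,y=proj(p,[.58,.037,.07]).astype(int)
    a=cv2.resize(p["frame"][y-40:y+40,x-50:x+50],None,fx=4,fy=4)
    if n=="scene":A=a
cv2.imwrite("pics/s2.png",np.hstack([A,a]))
E
```

```text
10.1333 [0.58044946 0.0369114  0.10517694] [[0.0105, 0.9999, 0.0031], [0.9999, -0.0105, 0.0008], [0.0009, 0.0031, -1.0]] [ 0.07074538 -0.63487218 -2.21480801] [-0.04912166 -0.07900181 -0.01173785]
```

View pics/s2.png

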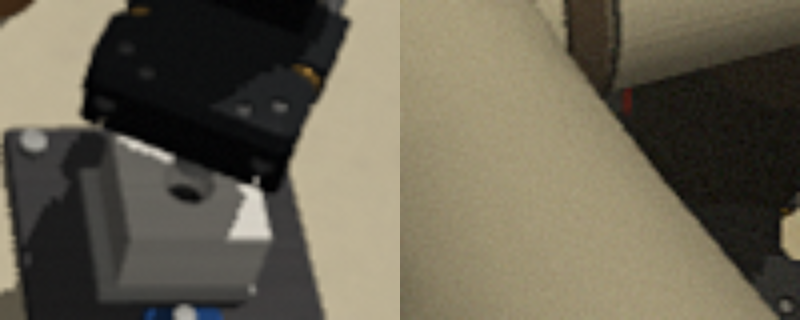

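The scene crop shows the shank just above the bore, well lined up. Coming down slowly.

Emit:
apply_moves(moves=[[[0,0,0.003],0],[[0,0,0.002],0],[[0,0,0.002],0],[[0,0,0.001],0],[[0,0,0],0]])

```text
time_s: 10.65
tcp_pos: [0.5792, 0.0365, 0.0951]
ee_rot: [[0.011, 1.0, -0.001], [1.0, -0.011, -0.0], [-0.0, -0.001, -1.0]]
wrist_force: [-0.3, -0.1, -2.0]
gripper_width: 0.25
gripper_force: 30.0
```

Emit:
apply_moves(moves=[[[0,0,0.0008],0],[[0,0,0.0008],0],[[0,0,0.0008],0],[[0,0,0.0008],0],[[0,0,0.0008],0]])

```text
time_s: 11.07
tcp_pos: [0.5795, 0.0366, 0.0915]
ee_rot: [[0.011, 1.0, -0.0], [1.0, -0.011, -0.0], [-0.0, -0.0, -1.0]]
wrist_force: [0.5, 0.8, -1.5]
gripper_width: 0.252
gripper_force: 30.0
```

Emit:
apply_moves(moves=[[[0.0003,0.0003,0.0008],0],[[0,0,0.0008],0],[[0,0,0.0008],0],[[0,0,0.0006],0]])

```text
time_s: 11.4
tcp_pos: [0.5797, 0.0369, 0.0884]
ee_rot: [[0.011, 1.0, -0.0], [1.0, -0.011, -0.0], [-0.0, -0.0, -1.0]]
wrist_force: [-0.8, -0.5, -1.7]
gripper_width: 0.252
gripper_force: 30.0
```

```bash
python3 -c "
from h import *
s=r.sense();print(s['time_s'],s['tcp_pos'],s['wrist_force'],s['moment'])"
```

```text
11.4 [0.57974894 0.03688778 0.08843925] [-0.75374786 -0.4895863  -1.70772862] [-0.10528955 -0.12964243  0.01374329]
```

Emit:
apply_moves(moves=[[[0,0,0.0007],0],[[0,0,0.0007],0],[[0,0,0.0007],0]])

```text
time_s: 11.65
tcp_pos: [0.5798, 0.0369, 0.0864]
ee_rot: [[0.011, 1.0, 0.0], [1.0, -0.011, 0.0], [0.0, 0.0, -1.0]]
wrist_force: [-0.1, -0.7, -2.7]
gripper_width: 0.251
gripper_force: 30.0
```

Emit:
apply_moves(moves=[[[0,0,0.0007],0],[[0,0,0.0007],0],[[0,0,0.0007],0]])

```text
time_s: 11.9
tcp_pos: [0.5798, 0.0369, 0.0843]
ee_rot: [[0.011, 1.0, -0.0], [1.0, -0.011, -0.0], [-0.0, -0.0, -1.0]]
wrist_force: [0.0, 0.4, -2.0]
gripper_width: 0.257
gripper_force: 30.0
```

In the bore, no side force. On to the plunger.

Emit:
apply_moves(moves=[[[0,0,0.001],0],[[0,0,0.001],0],[[0,0,0.001],0],[[0,0,0.001],0],[[0,0,0.001],0]])

```text
time_s: 12.32
tcp_pos: [0.5798, 0.0369, 0.0792]
ee_rot: [[0.011, 1.0, -0.0], [1.0, -0.011, -0.0], [-0.0, -0.0, -1.0]]
wrist_force: [-0.4, 0.3, -3.4]
gripper_width: 0.25
gripper_force: 30.0
```

Emit:
apply_moves(moves=[[[0,0,0.0008],0],[[0,0,0.0008],0],[[0,0,0.0008],0],[[0,0,0.0008],0],[[0,0,0.0008],0]])

```text
time_s: 12.73
tcp_pos: [0.5798, 0.0369, 0.0755]
ee_rot: [[0.011, 1.0, 0.0], [1.0, -0.011, -0.0], [-0.0, 0.0, -1.0]]
wrist_force: [-2.7, 1.7, 3.7]
gripper_width: 0.253
gripper_force: 30.0
```

Emit:
apply_moves(moves=[[[0,0,0.0007],0],[[0,0,0.0007],0],[[0,0,0.0007],0]])

```text
time_s: 12.98
tcp_pos: [0.5799, 0.0369, 0.0749]
ee_rot: [[0.01, 1.0, 0.0], [1.0, -0.01, -0.0], [-0.0, 0.0, -1.0]]
wrist_force: [-2.7, 0.5, 8.0]
gripper_width: 0.247
gripper_force: 30.0
```

Plunger contact exactly as predicted. Keep pressing gently.

Emit:
apply_moves(moves=[[[0,0,0.0007],0],[[0,0,0.0007],0],[[0,0,0.0007],0],[[0,0,0.0007],0]])

```text
time_s: 13.32
tcp_pos: [0.5799, 0.0369, 0.0722]
ee_rot: [[0.01, 1.0, 0.001], [1.0, -0.01, -0.0], [-0.0, 0.001, -1.0]]
wrist_force: [-3.6, 0.2, 7.6]
gripper_width: 0.249
gripper_force: 30.0
```

Emit:
apply_moves(moves=[[[0,0,0.0007],0],[[0,0,0.0007],0],[[0,0,0.0007],0],[[0,0,0.0007],0]])

```text
time_s: 13.65
tcp_pos: [0.5799, 0.0369, 0.0695]
ee_rot: [[0.01, 1.0, 0.001], [1.0, -0.01, -0.0], [-0.0, 0.001, -1.0]]
wrist_force: [-4.3, 0.1, 7.8]
gripper_width: 0.254
gripper_force: 30.0
```

Emit:
apply_moves(moves=[[[0,0,0.0007],0],[[0,0,0.0007],0],[[0,0,0.0007],0],[[0,0,0.0007],0]])

```text
time_s: 13.98
tcp_pos: [0.5798, 0.0369, 0.0666]
ee_rot: [[0.01, 1.0, 0.001], [1.0, -0.01, -0.0], [-0.0, 0.001, -1.0]]
wrist_force: [-2.9, 1.2, 8.0]
gripper_width: 0.25
gripper_force: 30.0
```

Side force is -x ~3 N; I'll ease slightly -x and finish with small steps.

Emit:
apply_moves(moves=[[[0,-0.0002,0.0006],0],[[0,0,0.0006],0],[[0,0,0.0006],0]])

```text
time_s: 14.23
tcp_pos: [0.5798, 0.0369, 0.0649]
ee_rot: [[0.01, 1.0, 0.001], [1.0, -0.01, -0.0], [-0.0, 0.001, -1.0]]
wrist_force: [-3.2, 0.4, 8.2]
gripper_width: 0.252
gripper_force: 30.0
```

Emit:
apply_moves(moves=[[[0,0,0.0005],0],[[0,0,0.0005],0]])

```text
time_s: 14.4
tcp_pos: [0.5798, 0.0369, 0.0639]
ee_rot: [[0.01, 1.0, 0.001], [1.0, -0.01, -0.0], [-0.0, 0.001, -1.0]]
wrist_force: [-3.3, 1.2, 7.6]
gripper_width: 0.251
gripper_force: 30.0
```

Emit:
apply_moves(moves=[[[0,0,0.0005],0],[[0,0,0],0]])

```text
time_s: 14.57
tcp_pos: [0.5799, 0.0369, 0.0635]
ee_rot: [[0.01, 1.0, 0.001], [1.0, -0.01, -0.0], [-0.0, 0.001, -1.0]]
wrist_force: [-3.0, 0.5, 8.4]
gripper_width: 0.252
gripper_force: 30.0
```

Emit:
apply_moves(moves=[[[0,0,0.0004],0],[[0,0,0],0]])

```text
time_s: 14.73
tcp_pos: [0.5798, 0.0369, 0.0635]
ee_rot: [[0.01, 1.0, 0.001], [1.0, -0.01, -0.0], [-0.0, 0.001, -1.0]]
wrist_force: [-4.7, 1.3, 10.2]
gripper_width: 0.254
gripper_force: 30.0
```

Emit:
apply_moves(moves=[[[0,0,0.0003],0],[[0,0,0],0]])

```text
time_s: 14.9
tcp_pos: [0.5798, 0.0369, 0.0635]
ee_rot: [[0.01, 1.0, 0.001], [1.0, -0.01, -0.0], [-0.0, 0.001, -1.0]]
wrist_force: [-5.5, 0.9, 11.4]
gripper_width: 0.251
gripper_force: 30.0
```

Emit:
apply_moves(moves=[[[0,0,0.0003],0],[[0,0,0],0]])

```text
time_s: 15.07
tcp_pos: [0.5798, 0.0369, 0.0635]
ee_rot: [[0.01, 1.0, 0.001], [1.0, -0.01, -0.001], [-0.001, 0.001, -1.0]]
wrist_force: [-6.1, 0.7, 12.7]
gripper_width: 0.25
gripper_force: 30.0
```

Seated: height fixed at 0.0635 while force rises. One slightly firmer press, ease back, and release.

Emit:
apply_moves(moves=[[[0,0,0.0006],0],[[0,0,0.0006],0],[[0,0,0],0],[[0,0,0],0]])

```text
time_s: 15.4
tcp_pos: [0.5799, 0.0369, 0.0634]
ee_rot: [[0.009, 1.0, 0.001], [1.0, -0.009, -0.001], [-0.001, 0.001, -1.0]]
wrist_force: [-7.8, 0.6, 19.4]
gripper_width: 0.253
gripper_force: 30.0
```

Emit:
apply_moves(moves=[[[0,0,-0.0008],0],[[0,0,-0.0008],0],[[0,0,0],0]])

```text
time_s: 15.65
tcp_pos: [0.5799, 0.0369, 0.0635]
ee_rot: [[0.01, 1.0, 0.001], [1.0, -0.01, -0.0], [-0.0, 0.001, -1.0]]
wrist_force: [-4.9, 0.6, 11.8]
gripper_width: 0.252
gripper_force: 30.0
```

Emit:
apply_moves(moves=[[[0,0,0],0],[[0,0,0],0],[[0,0,0],0],[[0,0,0],0],[[0,0,0],0]], hand=0.075)

```text
time_s: 16.07
tcp_pos: [0.5796, 0.0368, 0.0607]
ee_rot: [[0.011, 1.0, -0.0], [1.0, -0.011, -0.0], [-0.0, -0.0, -1.0]]
wrist_force: [0.9, 0.1, -0.5]
gripper_width: 0.538
gripper_force: 0.0
```

Emit:
apply_moves(moves=[[[0,0,0],0],[[0,0,0],0],[[0,0,0],0],[[0,0,0],0],[[0,0,0],0]])

```text
time_s: 16.48
tcp_pos: [0.5796, 0.0369, 0.0609]
ee_rot: [[0.011, 1.0, 0.0], [1.0, -0.011, -0.0], [-0.0, 0.0, -1.0]]
wrist_force: [0.1, -1.2, 0.6]
gripper_width: 0.845
gripper_force: 0.0
```

Retreat straight up, then aside (+y) for a look.

Emit:
apply_moves(moves=[[[0,0,-0.015],0],[[0,0,-0.03],0],[[0,0,-0.035],0],[[0,0,-0.035],0],[[0,0,-0.035],0]])

```text
time_s: 16.9
tcp_pos: [0.5792, 0.0368, 0.2125]
ee_rot: [[0.011, 1.0, -0.0], [1.0, -0.011, -0.0], [-0.0, -0.0, -1.0]]
wrist_force: [1.0, 0.2, -0.9]
gripper_width: 0.862
gripper_force: 0.0
```

Emit:
apply_moves(moves=[[[0.035,0,0],0],[[0.04,0,0],0],[[0.04,0,0],0],[[0.04,0,0],0],[[0.04,0,0],0]])

```text
time_s: 17.32
tcp_pos: [0.5814, 0.2335, 0.2113]
ee_rot: [[0.011, 1.0, 0.0], [1.0, -0.011, 0.0], [0.0, 0.0, -1.0]]
wrist_force: [0.5, 0.2, 0.2]
gripper_width: 0.861
gripper_force: 0.0
```

Emit:
apply_moves(moves=[[[0.04,-0.01,0],0],[[0.035,-0.01,0],0],[[0,0,0],0],[[0,0,0],0],[[0,0,0],0]])

```text
time_s: 17.73
tcp_pos: [0.5623, 0.307, 0.2108]
ee_rot: [[0.01, 1.0, -0.0], [1.0, -0.01, -0.0], [-0.0, -0.0, -1.0]]
wrist_force: [0.9, -0.4, 0.3]
gripper_width: 0.86
gripper_force: 0.0
```

```bash
python3 - <<'E'
from h import *
s=r.sense();print(s["time_s"],s["tcp_pos"],s["wrist_force"])
p=imaging.capture("scene");f=p["frame"];cv2.imwrite("pics/end.png",cv2.resize(f[180:380,180:500],None,fx=2.5,fy=2.5))
t=imaging.capture("top");c=proj(t,[.58,.037,.106])
print(onz(t,np.array(c)/[640,480],.106),cap(t,c.astype(int),16))
for n in("spindle_black","kraft_roll","clip_tin"):
    q=models.place_of(t,n)
    if q:print(n,q[0]["confidence"],onz(t,q[0]["at"],.006 if n[0]=="s" else 0))
E
```

```text
17.7333 [0.5622771  0.30698371 0.21075136] [ 0.87657818 -0.44127411  0.32959384]
[0.58  0.037 0.106] [(90, 178, array([0.5844, 0.032 ], dtype=float32), ((584.500732421875, 31.832950592041016), (22.540281295776367, 21.421846389770508), 87.51840209960938)), (170, 153, array([0.5847, 0.0315], dtype=float32), ((584.977783203125, 31.633384704589844), (20.116552352905273, 19.56822967529297), 1.3790568113327026))]
spindle_black 0.81 [0.4861604  0.44521573 0.006     ]
kraft_roll 0.86 [0.70274113 0.18090012 0.        ]
clip_tin 0.64 [0.34546277 0.2777952  0.        ]
```

View pics/end.png

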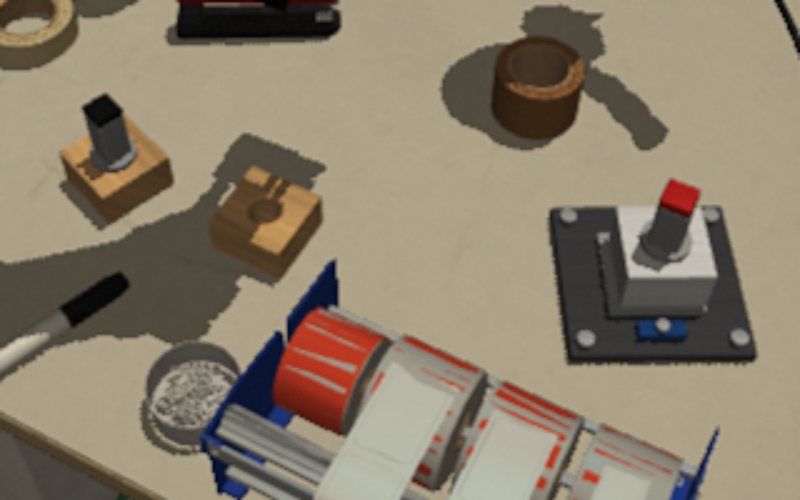

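The picture shows the spindle standing in the socket with its collar apparently on the block, and the others unmoved. The top-camera cap position is a few mm off, so I'm checking height and tilt in both views.

```bash
python3 - <<'E'
from h import *
E=[];D=[]
for n in("scene","top"):
    p=imaging.capture(n)
    print(n,"pred cap",proj(p,[.58,.037,.106]),"pred black",proj(p,[.4826,.44,.086]))
    x,y=proj(p,[.58,.037,.106]).astype(int);w=20
    f=cv2.cvtColor(p["frame"],cv2.COLOR_BGR2HSV)[y-w:y+w,x-w:x+w]
    m=(((f[...,0]<8)|(f[...,0]>172))&(f[...,1]>150)&(f[...,2]>170))
    c=np.argwhere(m).mean(0)[::-1]+[x-w+.5,y-w+.5];print("cap top",c,m.sum())
    e,d=ray(p,c/[640,480]);d=d/np.linalg.norm(d);E.append(e);D.append(d)
    # block top corners: white area centroid
    g=cv2.cvtColor(p["frame"],cv2.COLOR_BGR2GRAY)
    q=models.place_of(p,"spindle_red")
    if q:
        print(q[0]["confidence"],q[0]["at"]*np.array([640,480]),proj(p,[.58,.037,.026]))
        q2=models.place_of(p,"red_grip");print(q2 and np.array(q2[0]["at"])*[640,480],proj(p,[.58,.037,.084]))
A=sum(np.eye(3)-np.outer(d,d) for d in D);b=sum((np.eye(3)-np.outer(d,d))@e for d,e in zip(D,E))
print("triangulated cap",np.linalg.solve(A,b))
E
```

```text
scene pred cap [453.41896434 258.40443539] pred black [219.89288359 221.79920062]
cap top [452.94230769 259.73076923] 52
0.65 [442.624 286.8  ] [444.4278165 286.1991209]
[448.    265.824] [450.81027524 266.4687776 ]
top pred cap [449.2448242  218.31582555] pred black [192.21151194 259.37223384]
cap top [449.64       218.89333333] 150
0.72 [435.776 230.592] [437.5018157  229.75511874]
[] [445.80233598 221.66927898]
triangulated cap [0.57932882 0.03642639 0.10381282]
```

The mismatch came from my helper, which assumes z=0.086. Done properly, the cap triangulates to (0.579, 0.036, 0.104), against 0.106 expected for a seated, upright spindle. Handing in.

```bash
python3 -c "
from station import r
print(r.finish_job())"
```

```text
the job is handed in; nothing more can be done
None
```

The red-capped spindle is seated in the socket block with its collar on the top and has been let go; the highest force I read was about 20 N, the black spindle, tape roll and clip tin look unmoved, and the job was handed in at about 18 s.

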